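Restock squat tins behind the tray lip

TASK

Two squat food tins have been left in the row of goods on the stockroom counter. Lift each over the raised lip of the empty steel stock tray and leave both standing upright, side by side on the tray's floor behind the lip. Leave the tall slim tin standing where it is; the other tray already has its cartons.

Things in the scene. Friction and masses are not known exactly. Their poses are not given: they have to be found in the camera images.
- tin_a_center (a point): a squat food tin, bare steel with a cream paper band, standing on the counter (z = 0): 62 mm diameter, 62 mm high, 0.16 to 0.34 kg. This point is its centre, 31 mm above its underside; z is its axis. Other goods in the row are at least 105 mm away centre to centre, at most 105 mm tall.
- tin_b_center (a point): the second, identical squat food tin, bare steel with a cream paper band, standing on the counter (z = 0): 62 mm diameter, 62 mm high, 0.16 to 0.34 kg. This point is its centre, 31 mm above its underside; z is its axis. Other goods in the row are at least 105 mm away centre to centre, at most 105 mm tall.
- tray_empty: fixed empty steel tray; origin: centre of its underside, z up, -x side faces the robot. Outside 142 (x) by 262 (y) mm, inside 130 by 250. Floor 10 mm above the counter; front lip (-x) and ends rise to 48 mm (lip's rolled edge 52), back wall to 65. A like tray, full of upright cartons up to 125 mm high, stands beside it, left or right, end to end.
- tall_tin_center (a point): a bystander: the tall slim tin, same steel and cream band, 52 mm in diameter and 105 mm high, standing upright on the counter in the same row. This point is its centre, 52.5 mm above its underside. Not to be moved.
There are look-alikes about, which are no part of the job. What is shaped like the part that bears tin_b_center but turquoise is not meant. Leave any red look-alike of the part that bears tin_a_center alone.

How it is judged:
By the outcome, as a careful person would: the job done as asked, in the order asked, and still so for the second after the job is handed in, with the robot touching nothing.
It also fails if it takes over 67 s, if anything falls off the work surface, if the arm or the gripper's body presses on something with over 40 N, if the wrist force passes 120 N, or if a joint passes its speed limit or range.

ROBOT

A 6-joint arm with a two-finger parallel gripper is mounted at the origin on the work surface. World frame = base frame: x ahead of the robot, y to its left, z up, the work surface at z = 0. Lengths are in mm, angles in rad, forces in N, time in s.
With the tool pointing down it reaches from about 350 to 775 mm from the base axis. Payload 5.5 kg.
Tool frame: the origin (TCP) lies at the very end of the fingers, on their centre line; the grasp point (between the pads) lies robot.tcp_to_grasp behind it (robot.tcp_to_grasp is the distance from the TCP to the grasp point, in mm); x points along the fingers, z is the direction in which the jaws open and shut, and the axes are right-handed (so a half turn about x gives the same grasp; the last joint's range is limited). The gripper opens to 85 mm and grips with 20 to 120 N. Pads are 22 mm wide; open, the fingers measure 114 mm over their backs; the gripper's body (76 mm by 85 mm) begins 54 mm behind the grasp point. The pads swing forward as they close: fully open they stand 13 mm farther back than shut.
Start: joints at [1.097, 0.313, 0.046, 1.304, 0, 1.431], TCP at [188.416, 543.297, 231.323] pointing down, gripper open.
Joint ranges: [-2.76, 2.76], [-0.86, 1.69], [-1.03, 1.26], [-2.2, 2.34], [-1.47, 1.5], [-3.14, 3.14]. Speed limits (rad/s): [2.57, 2.57, 3.14, 3.14, 3.14, 3.14].

INTERFACE

Orientations are given as a 3x3 rotation matrix whose columns are the frame's x, y, z axes.
In Python, from cell import status, eyes, robot gives the robot as it stands.
- The arm moves only by the tool move_arm, never from a script. Its argument "targets" is a list of rows, each an object with "claw": the finger opening in m, from 0 to 0.0854; "linear": the shift along the tool's x, y, z in m, a list of three; "twist": the turn about the tool's x in degrees. In form: [{"claw": claw, "linear": [dx, dy, dz], "twist": twist}, ...]. A call has 1 to 8 rows; each row is the pose to reach, as a shift and turn from the pose measured when the call began, along the tool's axes at that moment; what a row does not reach only later rows make up. A row lasts 1/12 s, in which the tool goes at most 41.7 mm and 7.16 degrees, less where a joint would pass 70% of its speed; a pose out of reach is approached as far as the arm can. A call with a gripper value outside its range is refused whole. The fingers move at their own pace and stop on an object; the grip force is fixed at half the most. Time passes only in rows, so rows that repeat a pose let the fingers close. It gives the time, the measured TCP pose, the force and the opening at its end, in the units of the state.
- status.read_state(): the state, without advancing time (a new reading comes with each control period).
- eyes.camera(name): name is "side" or "top" or "wrist"; returns a dict with "img" (480x640x3 uint8, red, green, blue), "fov_y" (degrees; the focal length in pixels is half the picture's height over the tangent of half this angle, whatever the lens; pixels are square), "cx", "cy" (the principal point, pixels), "xyz" and "orientation" of the camera in the world; the wrist camera has in their place "mount" (4x4, takes a point from camera to tool coordinates, whose origin is the TCP and whose axes are the tool frame's). Camera axes: x right, y up, looking along -z (the intrinsics and any distortion apply to the point x, -y, -z); pixel columns grow to the right and rows downward; lengths in mm; the calibration is good to about 2 mm. The wrist camera is an equidistant fisheye: a pixel r from the principal point sees the ray r / f radians off the axis. A picture is of the moment at which its call begins: read the wrist's pose just before it. There is no depth.
- robot.close_job(): hands the job in, once; it reports no verdict.
The state is a dict: "time": time; "qpos": joint angles; "joint_velocities": joint speeds; "tau": joint torques, N m; "tcp_pos": TCP position; "tool_rot": TCP orientation; "force": force on the tool from outside, world axes, zero at the start; "wrist_torque": the same for the moment, N m; "finger_gap": finger opening in mm.
Only numpy, scipy, OpenCV 4.12 (cv2) and the standard library are available. Lean on these libraries where they do the work, as an engineer would, in place of code of your own. Each camera call takes 0.05 s, during which the arm holds its last target.

## Working session

There is one attempt and no reset: what is moved stays moved. The work goes in short steps, Python scripts to look and compute and a tool call to move; the robot and the scene stay as the last step left them, time stands still between calls to the robot, and variables do not carry over. Pictures are saved under pics/ and viewed, and the job is handed in when it is done.

Besides the shell and the picture viewer there is one more tool, called after "Request:" by a JSON object that holds its "op" and its "data". move_arm: Moves the arm, as the interface text tells. Its arguments: {"type":"object","properties":{"targets":{"type":"array","items":{"type":"object","properties":{"claw":{"type":"number"},"linear":{"type":"array","items":{"type":"number"}},"twist":{"type":"number"}}}}},"required":["targets"]}

```bash
ls; mkdir -p pics; python3 - <<'E'
from cell import status, eyes, robot
import cv2,numpy as np
s=status.read_state()
for k,v in s.items(): print(k,np.round(v,3).tolist())
print([a for a in dir(robot) if a[0]!='_'], robot.tcp_to_grasp)
for n in ("side","top","wrist"):
    c=eyes.camera(n)
    cv2.imwrite(f"pics/{n}0.png",c["img"][...,::-1])
    np.savez(f"pics/{n}0.npz",**c)
    print(n,{k:np.round(v,4).tolist() for k,v in c.items() if k!="img"})
print(status.read_state()["time"])
E
```

```text
pics
time 0.0
qpos [1.097, 0.314, 0.045, 1.304, 0.0, 1.431]
joint_velocities [0.0, 0.0, -0.001, -0.0, -0.001, -0.001]
tau [0.0, -48.063, 29.853, 0.019, -0.0, 0.0]
tcp_pos [188.155, 542.818, 230.403]
tool_rot [[-0.001, -0.945, 0.328], [-0.002, 0.328, 0.945], [-1.0, 0.0, -0.002]]
force [-0.184, -0.013, 0.692]
wrist_torque [-0.055, -0.015, -0.029]
finger_gap 85.576
['MotionError', 'close_job', 'tcp_to_grasp'] 18.700000000000003
side {'fov_y': 44.8534, 'cx': 324.8949, 'cy': 241.8362, 'xyz': [417.6932, -648.3233, 802.265], 'orientation': [[0.9891, 0.1125, -0.0948], [-0.1471, 0.7468, -0.6486], [-0.0022, 0.6555, 0.7552]]}
top {'fov_y': 53.2629, 'cx': 324.788, 'cy': 245.7541, 'xyz': [396.1045, -17.5837, 837.1558], 'orientation': [[-0.0162, 0.9905, -0.1369], [-0.9998, -0.018, -0.0122], [-0.0146, 0.1366, 0.9905]]}
wrist {'fov_y': 65.7065, 'cx': 319.6663, 'cy': 241.2496, 'mount': [[0.0, 0.2704, -0.9627, -141.8032], [-0.0003, 0.9627, 0.2704, 67.5488], [1.0, 0.0002, 0.0001, -0.2404], [0.0, 0.0, 0.0, 1.0]]}
0.15
```

View pics/side0.png

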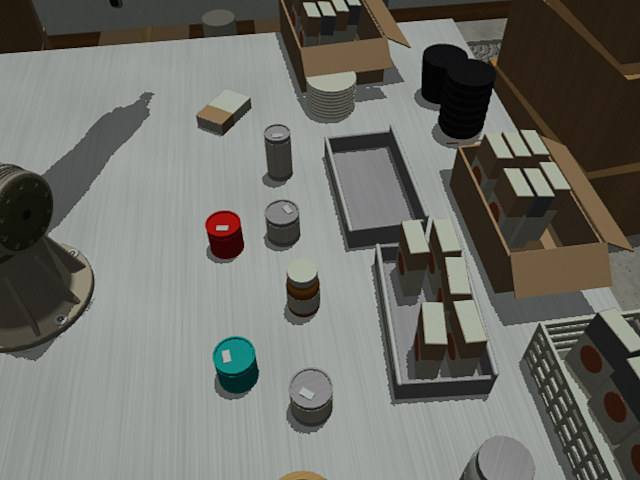

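View pics/top0.png

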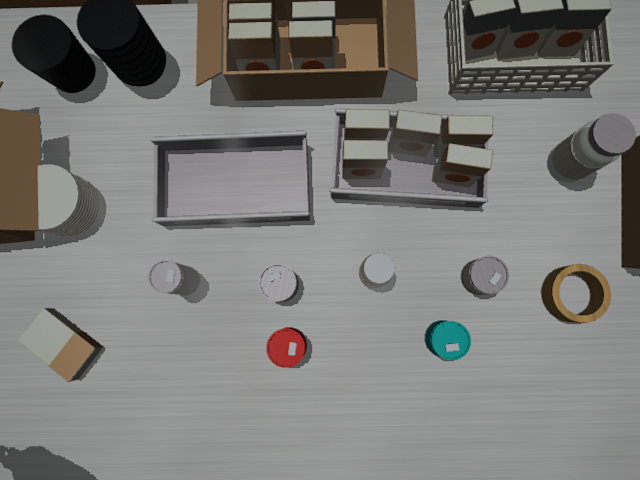

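View pics/wrist0.png

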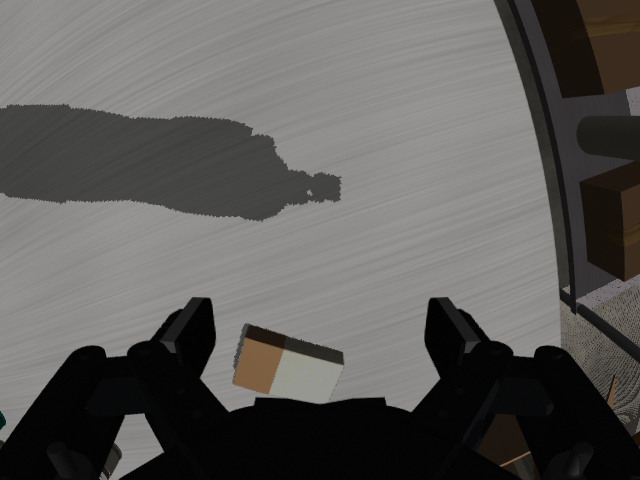

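Candidates, as (side pixel / top pixel):
- Squat steel tins: (283,222)/(279,284) and (311,396)/(487,276).
- Tall slim tin: (278,152)/(168,277).
- Jar: (302,288)/(378,268).
- Red look-alike: (225,233)/(287,347).
- Turquoise look-alike: (235,364)/(448,340).
- Large can at the side: (500,465)/(600,140).

I choose the two squat bare-steel ones and check them in close crops.

```bash
python3 - <<'E'
import cv2,numpy as np
S=cv2.imread("pics/side0.png");T=cv2.imread("pics/top0.png")
def cr(I,cx,cy,w=40): 
    return cv2.resize(I[cy-w:cy+w,cx-w:cx+w],(400,300) if 0 else (300,300),interpolation=cv2.INTER_CUBIC)
a=np.hstack([cr(S,283,222,),cr(T,279,284)]);b=np.hstack([cr(S,311,396),cr(T,487,276)])
cv2.imwrite("pics/crop1.png",np.vstack([a,b]))
E
```

```text
(no output)
```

View pics/crop1.png

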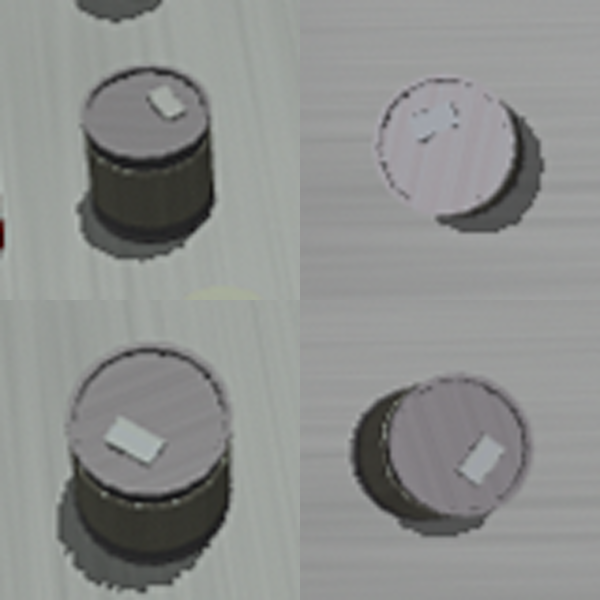

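```bash
cat > h.py <<'E'
import numpy as np
from scipy.optimize import least_squares
C={n:dict(np.load(f"pics/{n}0.npz")) for n in("side","top")}
def proj(n,P):
    c=C[n];f=240/np.tan(np.radians(c["fov_y"])/2)
    p=(np.atleast_2d(P)-c["xyz"])@c["orientation"]
    return np.c_[c["cx"]+f*p[:,0]/-p[:,2],c["cy"]+f*p[:,1]/p[:,2]]
def tri(s,t):
    r=least_squares(lambda P:np.r_[proj("side",P)[0]-s,proj("top",P)[0]-t],[500,0,30.])
    return r.x,np.round(r.fun,1)
def plane(n,uv,z):
    c=C[n];f=240/np.tan(np.radians(c["fov_y"])/2)
    d=c["orientation"]@np.array([(uv[0]-c["cx"])/f,-(uv[1]-c["cy"])/f,-1]);return c["xyz"]+d*(z-c["xyz"][2])/d[2]
E
python3 - <<'E'
from h import *
import cv2
print("tinL",tri((281.6,212.0),(277.7,282.5)))
print("tinR",tri((310.3,387.5),(488.7,274.4)))
S=cv2.imread("pics/side0.png");T=cv2.imread("pics/top0.png")
print("tall",tri((277,131),(165,277)))
cv2.imwrite("pics/trs.png",cv2.resize(S[115:260,310:440],None,fx=4,fy=4,interpolation=cv2.INTER_CUBIC))
cv2.imwrite("pics/trt.png",cv2.resize(T[120:235,140:320],None,fx=4,fy=4,interpolation=cv2.INTER_CUBIC))
E
```

```text
tinL (array([444.96379114,  69.44724462,  60.26142785]), array([-0.2,  0. , -0. , -0.2]))
tinR (array([ 451.64105727, -272.51324614,   59.67267817]), array([ 0.1, -0. ,  0. ,  0.2]))
tall (array([454.2438103 , 237.31035006, 107.18212242]), array([-0.9,  0.2, -0. , -0.8]))
```

View pics/trs.png

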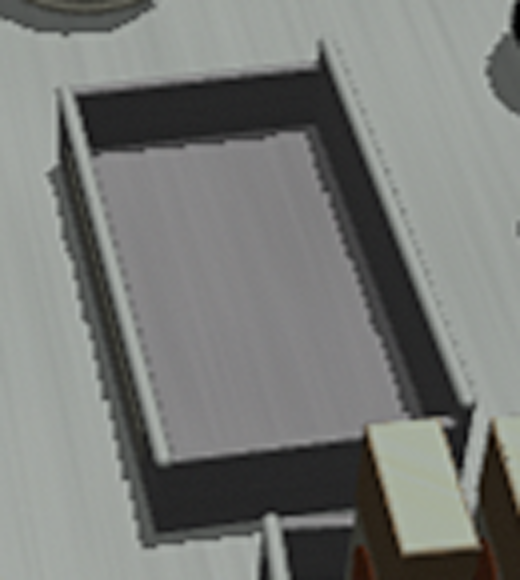

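View pics/trt.png

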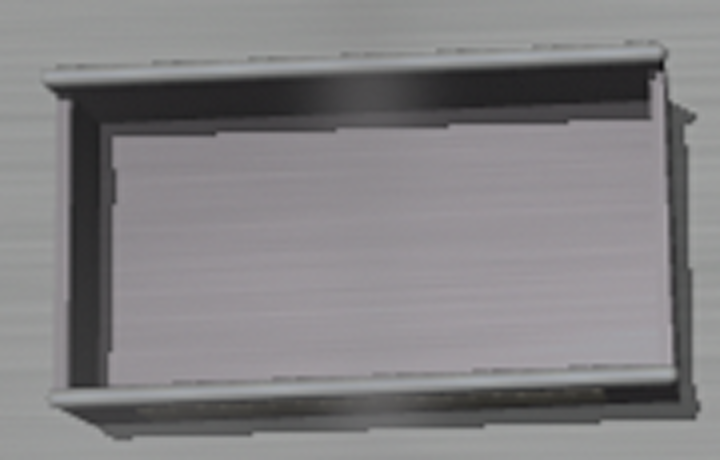

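```bash
python3 - <<'E'
from h import *
s=np.array([(325.4,137.7),(350.2,229.8),(390.4,125.2),(426.4,215.8)])
t=np.array([(153,219.3),(308.9,213.4),(150.9,139),(305.7,132.8)])
P=[tri(a,b) for a,b in zip(s,t)]
for p in P: print(np.round(p[0],1),p[1])
M=np.array([[-69,131,51],[-69,-131,51],[69,131,65],[69,-131,65.]])
def w(q):
    c,n=np.cos(q[2]),np.sin(q[2]);return M@np.array([[c,-n,0],[n,c,0],[0,0,1]]).T+[q[0],q[1],0]
r=least_squares(lambda q:np.r_[(proj("side",w(q))-s).ravel(),(proj("top",w(q))-t).ravel()],[570,130,0])
print(r.x,np.round(r.fun,1))
q=r.x;c,n=np.cos(q[2]),np.sin(q[2])
for l in (-60,60): print(l,q[:2]+np.array([c*0-n*l,c*l]))
E
```

```text
[556.1 282.9  43. ] [ 0.3 -0.1  0.   0.2]
[559.8  17.8  51. ] [ 0.1 -0.   0.   0.1]
[692.2 285.8  57.2] [ 0.6 -0.2  0.   0.5]
[696.1  21.1  61.8] [ 0.3 -0.1  0.   0.3]
[6.24834937e+02 1.49467734e+02 1.99648082e-02] [-0.8 -1.8 -0.6  0.4  0.9 -2.1  0.9 -0.9  0.5  0.9  0.4  0.8  0.6 -0.6
  0.6 -0.6]
-60 [626.03274542  89.4796916 ]
60 [623.63712759 209.45577678]
```

```bash
cat >> h.py <<'E'
def go(x,y,z,az=91.0):
    from cell import status
    s=status.read_state();R=np.array(s["tool_rot"]);d=R.T@(np.array([x,y,z])-s["tcp_pos"])
    a=np.degrees(np.arctan2(R[1,2],R[0,2]))
    print("t",s["time"],"tcp",np.round(s["tcp_pos"],1),"F",np.round(s["force"],1),"gap",round(s["finger_gap"],1),"az",round(a,1))
    print("linear",np.round(d/1000,4).tolist(),"twist",round(a-az,1))
E
python3 - <<'E'
from h import *
go(445,69.5,200)
print(tri((301,268),(377,266)))
print(plane("top",(287,347),62),plane("top",(448,340),62))
E
```

```text
t 0.15 tcp [188.2 542.9 230.6] F [-0.2  0.4  0.3] gap 85.5 az 70.9
linear [0.031, -0.3977, -0.3631] twist -20.1
(array([463.60560649, -88.99363884,  95.86177133]), array([ 1.1, -0.2,  0.1,  1.1]))
[341.77626389  54.70575363  62.        ] [ 348.7886086  -200.98780822   62.        ]
```

Request:
{"op": "move_arm", "data": {"targets": [{"claw":0.085,"linear":[0.002,-0.025,-0.023],"twist":-2},{"claw":0.085,"linear":[0.005,-0.05,-0.046],"twist":-4},{"claw":0.085,"linear":[0.007,-0.075,-0.069],"twist":-6},{"claw":0.085,"linear":[0.01,-0.1,-0.092],"twist":-8},{"claw":0.085,"linear":[0.012,-0.125,-0.115],"twist":-10},{"claw":0.085,"linear":[0.014,-0.15,-0.138],"twist":-12},{"claw":0.085,"linear":[0.016,-0.175,-0.161],"twist":-14},{"claw":0.085,"linear":[0.018,-0.2,-0.184],"twist":-16}]}}

```text
time: 0.82
tcp_pos: [317.1, 302.0, 212.6]
tool_rot: [[-0.001, -0.999, 0.052], [-0.001, 0.052, 0.999], [-1.0, 0.001, -0.001]]
force: [-0.6, 0.4, -0.0]
finger_gap: 85.1
```

```bash
python3 -c "
from h import *
go(445,69.5,200)"
```

```text
t 0.8167 tcp [317.1 302.  212.6] F [-0.6  0.4 -0. ] gap 85.1 az 87.0
linear [0.0128, -0.1399, -0.2254] twist -4.0
```

Request:
{"op": "move_arm", "data": {"targets": [{"claw":0.085,"linear":[0.002,-0.02,-0.032],"twist":-1},{"claw":0.085,"linear":[0.004,-0.04,-0.064],"twist":-2},{"claw":0.085,"linear":[0.006,-0.06,-0.096],"twist":-3},{"claw":0.085,"linear":[0.008,-0.08,-0.128],"twist":-4},{"claw":0.085,"linear":[0.01,-0.1,-0.16],"twist":-4},{"claw":0.085,"linear":[0.012,-0.12,-0.192],"twist":-4},{"claw":0.085,"linear":[0.013,-0.14,-0.2254],"twist":-4},{"claw":0.085,"linear":[0.013,-0.14,-0.2254],"twist":-4}]}}

```text
time: 1.48
tcp_pos: [448.2, 64.3, 199.5]
tool_rot: [[0.001, -1.0, -0.01], [-0.004, -0.01, 1.0], [-1.0, -0.001, -0.004]]
force: [0.7, 0.7, 0.3]
finger_gap: 85.1
```

```bash
cat > w.py <<'E'
import sys,cv2,numpy as np
from cell import status,eyes
n=sys.argv[1]
s=status.read_state();c=eyes.camera("wrist")
np.savez(f"pics/{n}.npz",R=s["tool_rot"],p=s["tcp_pos"],**c);cv2.imwrite(f"pics/{n}.png",c["img"][...,::-1])
E
cat >> h.py <<'E'
def wproj(n,P):
    c=np.load(f"pics/{n}.npz");f=240/np.tan(np.radians(float(c["fov_y"]))/2)
    p=(np.atleast_2d(P)-c["p"])@c["R"]
    m=c["mount"];p=(p-m[:3,3])@m[:3,:3]
    r=np.hypot(p[:,0],p[:,1]);th=np.arctan2(r,-p[:,2])
    return np.c_[c["cx"]+f*th*p[:,0]/r,c["cy"]-f*th*p[:,1]/r]
def circ(x,y,z,r=31,n=72):
    a=np.linspace(0,2*np.pi,n);return np.c_[x+r*np.cos(a),y+r*np.sin(a),a*0+z]
E
python3 w.py w1; python3 - <<'E'
from h import *
import cv2
go(445,69.5,200)
I=cv2.imread("pics/w1.png")
for z,x,y in((60,445,69.5),(0,445,69.5),):
    cv2.polylines(I,[np.int32(np.round(wproj("w1",circ(x,y,z))))],True,(0,255,0) if z else (0,0,255))
cv2.imwrite("pics/w1o.png",I)
E
```

```text
t 1.5333 tcp [446.4  66.6 199.4] F [-0.9 -0.1 -0.6] gap 84.9 az 90.6
linear [-0.0006, 0.0014, 0.0029] twist -0.4
```

View pics/w1o.png

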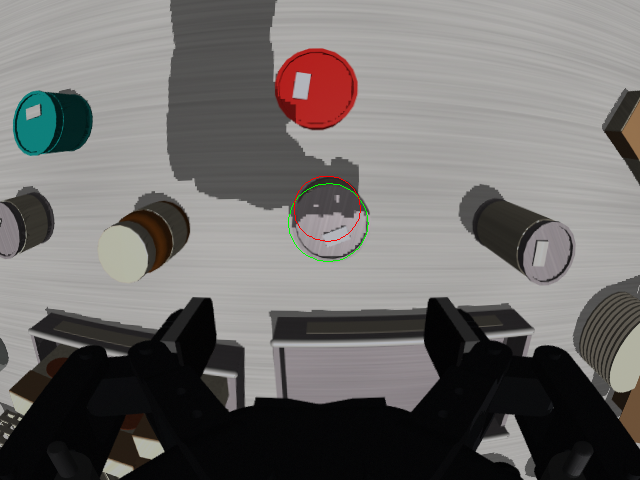

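Overlay of the two-camera estimate coincides with the tin's lid in the wrist view (centre about (328,222)). The red, turquoise, jar and tall tin are all clear of it, so I descend.

Request:
{"op": "move_arm", "data": {"targets": [{"claw":0.085,"linear":[0.025,0.001,0.003],"twist":0},{"claw":0.085,"linear":[0.05,0.001,0.003],"twist":0},{"claw":0.085,"linear":[0.075,0.001,0.003],"twist":0},{"claw":0.085,"linear":[0.1,0.001,0.003],"twist":0},{"claw":0.085,"linear":[0.12,0.001,0.003],"twist":0},{"claw":0.085,"linear":[0.13,0.001,0.003],"twist":0},{"claw":0.085,"linear":[0.13,0.001,0.003],"twist":0},{"claw":0.085,"linear":[0.13,0.001,0.003],"twist":0}]}}

```text
time: 2.2
tcp_pos: [444.2, 70.3, 69.1]
tool_rot: [[-0.003, -1.0, -0.013], [-0.001, -0.013, 1.0], [-1.0, 0.003, -0.001]]
force: [0.7, 0.4, 0.8]
finger_gap: 85.0
```

```bash
python3 w.py w2; python3 - <<'E'
from h import *
import cv2
go(445,69.5,20)
I=cv2.imread("pics/w2.png")
cv2.polylines(I,[np.int32(np.round(wproj("w2",circ(445,69.5,61))))],True,(0,255,0))
cv2.imwrite("pics/w2o.png",I)
E
```

```text
t 2.25 tcp [445.2  70.1  69.9] F [-0.4  0.5  0.7] gap 85.0 az 90.7
linear [0.0499, 0.0001, -0.0005] twist -0.3
```

View pics/w2o.png

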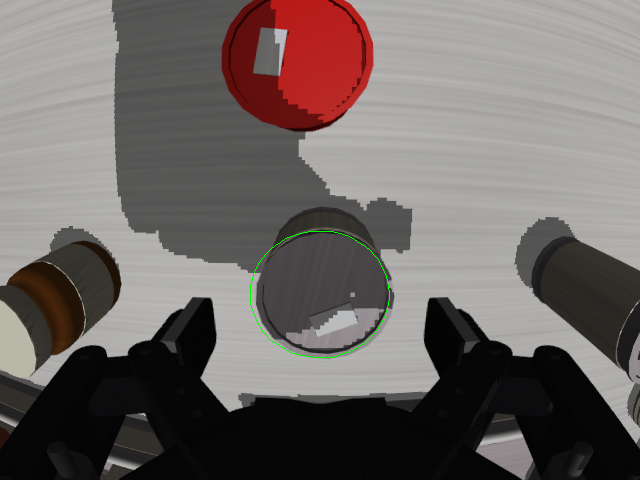

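Lid centre at about (324,292) against the overlay's (320,293), roughly 1.5 mm toward +y, and it lies between the pads (214 and 426). I go down and grip.

Request:
{"op": "move_arm", "data": {"targets": [{"claw":0.085,"linear":[0.02,0,0.001],"twist":0},{"claw":0.085,"linear":[0.04,0,0.001],"twist":0},{"claw":0.085,"linear":[0.049,0,0.001],"twist":0},{"claw":0.085,"linear":[0.049,0,0.001],"twist":0},{"claw":0.05,"linear":[0.049,0,0.001],"twist":0},{"claw":0.05,"linear":[0.049,0,0.001],"twist":0},{"claw":0.05,"linear":[0.049,0,0.001],"twist":0},{"claw":0.05,"linear":[0.049,0,0.001],"twist":0}]}}

```text
time: 2.92
tcp_pos: [446.4, 71.2, 22.4]
tool_rot: [[0.002, -1.0, -0.013], [-0.001, -0.013, 1.0], [-1.0, -0.002, -0.001]]
force: [-1.2, 1.5, 6.7]
finger_gap: 60.9
```

Request:
{"op": "move_arm", "data": {"targets": [{"claw":0.05,"linear":[0,0,0],"twist":0},{"claw":0.05,"linear":[0,0,0],"twist":0},{"claw":0.05,"linear":[0,0,0],"twist":0},{"claw":0.05,"linear":[0,0,0],"twist":0}]}}

```text
time: 3.25
tcp_pos: [446.4, 71.1, 22.4]
tool_rot: [[0.002, -1.0, -0.012], [-0.001, -0.012, 1.0], [-1.0, -0.002, -0.001]]
force: [0.1, -0.7, -0.1]
finger_gap: 61.3
```

Request:
{"op": "move_arm", "data": {"targets": [{"claw":0.05,"linear":[-0.01,0,0],"twist":0},{"claw":0.05,"linear":[-0.025,0,0],"twist":0},{"claw":0.05,"linear":[-0.045,0,0],"twist":0},{"claw":0.05,"linear":[-0.065,0,0],"twist":0},{"claw":0.05,"linear":[-0.085,0,0],"twist":0},{"claw":0.05,"linear":[-0.1,0,0],"twist":0},{"claw":0.05,"linear":[-0.11,0,0],"twist":0},{"claw":0.05,"linear":[-0.11,0,0],"twist":0}]}}

```text
time: 3.92
tcp_pos: [447.6, 71.2, 134.4]
tool_rot: [[0.006, -1.0, -0.012], [-0.001, -0.012, 1.0], [-1.0, -0.006, -0.001]]
force: [0.9, 1.0, -1.2]
finger_gap: 60.6
```

```bash
python3 -c "
from h import *
go(624,202,132)"
```

```text
t 3.9167 tcp [447.6  71.2 134.4] F [ 0.9  1.  -1.2] gap 60.6 az 90.7
linear [0.0032, -0.178, 0.1286] twist -0.3
```

Request:
{"op": "move_arm", "data": {"targets": [{"claw":0.05,"linear":[0,-0.015,0.011],"twist":0},{"claw":0.05,"linear":[0,-0.04,0.029],"twist":0},{"claw":0.05,"linear":[0,-0.07,0.051],"twist":0},{"claw":0.05,"linear":[0,-0.1,0.073],"twist":0},{"claw":0.05,"linear":[0,-0.13,0.095],"twist":0},{"claw":0.05,"linear":[0,-0.158,0.115],"twist":0},{"claw":0.05,"linear":[0,-0.173,0.126],"twist":0},{"claw":0.05,"linear":[0,-0.178,0.129],"twist":0}]}}

```text
time: 4.58
tcp_pos: [625.8, 204.3, 132.9]
tool_rot: [[0.005, -1.0, -0.014], [-0.001, -0.014, 1.0], [-1.0, -0.005, -0.001]]
force: [0.5, -0.0, -1.9]
finger_gap: 60.6
```

Request:
{"op": "move_arm", "data": {"targets": [{"claw":0.05,"linear":[0,0,0],"twist":0},{"claw":0.05,"linear":[0,0,0],"twist":0}]}}

```text
time: 4.75
tcp_pos: [624.6, 204.0, 131.0]
tool_rot: [[0.002, -1.0, -0.014], [-0.002, -0.014, 1.0], [-1.0, -0.002, -0.002]]
force: [-0.1, -0.3, -1.0]
finger_gap: 60.3
```

```bash
python3 w.py w3; python3 - <<'E'
from h import *
import cv2
from cell import eyes
go(624,202,36)
for n in("top","side"): cv2.imwrite(f"pics/{n}3.png",eyes.camera(n)["img"][...,::-1])
I=cv2.imread("pics/w3.png")
cx,cy,y=625,150,0.018
c,s=np.cos(y),np.sin(y);R=np.array([[c,-s],[s,c]])
for hx,hy,z in((65,125,10),(71,131,50)):
    q=np.array([[-hx,-hy],[-hx,hy],[hx,hy],[hx,-hy],[-hx,-hy]])
    q=np.vstack([np.linspace(q[i],q[i+1],20) for i in range(4)])@R.T+[cx,cy]
    cv2.polylines(I,[np.int32(np.round(wproj("w3",np.c_[q,q[:,0]*0+z])))],True,(0,255,0))
cv2.imwrite("pics/w3o.png",np.hstack([I]))
a=cv2.imread("pics/top3.png")[90:330,100:420];b=cv2.imread("pics/side3.png")[60:300,230:550]
cv2.imwrite("pics/ts3.png",cv2.resize(np.hstack([a,b]),(800,300)))
E
```

```text
t 4.8 tcp [624.2 203.6 131.5] F [-0.3 -0.4 -2.3] gap 61.1 az 90.8
linear [0.0955, 0.0004, -0.0014] twist -0.2
```

View pics/w3o.png

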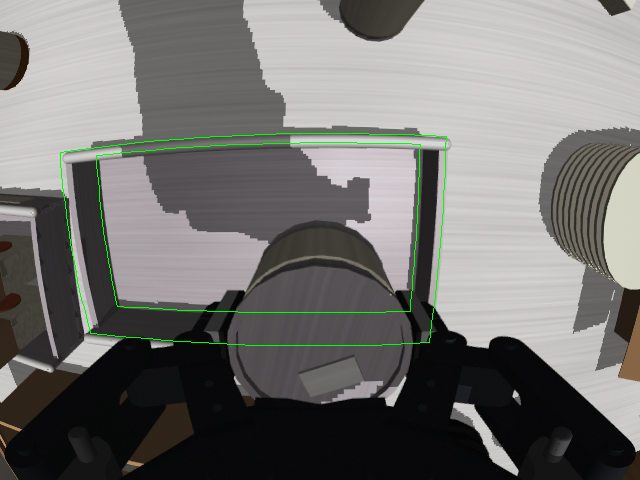

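View pics/ts3.png

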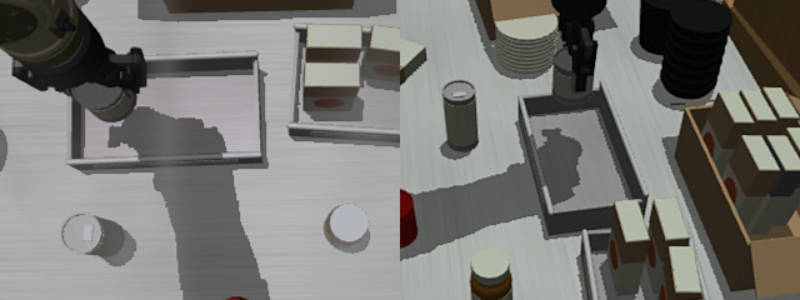

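The tray overlay agrees within about 3–4 mm (lip at rows ~143 actual, 137 predicted). The margins are well above that, so I lower the tin.

Request:
{"op": "move_arm", "data": {"targets": [{"claw":0.05,"linear":[0.015,-0.002,-0.002],"twist":0},{"claw":0.05,"linear":[0.035,-0.002,-0.002],"twist":0},{"claw":0.05,"linear":[0.055,-0.002,-0.002],"twist":0},{"claw":0.05,"linear":[0.072,-0.002,-0.002],"twist":0},{"claw":0.05,"linear":[0.084,-0.002,-0.002],"twist":0},{"claw":0.05,"linear":[0.09,-0.002,-0.002],"twist":0},{"claw":0.05,"linear":[0.093,-0.002,-0.002],"twist":0},{"claw":0.05,"linear":[0.093,-0.002,-0.002],"twist":0}]}}

```text
time: 5.57
tcp_pos: [626.7, 201.1, 39.7]
tool_rot: [[0.003, -1.0, -0.013], [-0.002, -0.013, 1.0], [-1.0, -0.003, -0.002]]
force: [0.2, 0.0, -1.1]
finger_gap: 60.7
```

Request:
{"op": "move_arm", "data": {"targets": [{"claw":0.05,"linear":[0.001,0,0],"twist":0},{"claw":0.05,"linear":[0.002,0,0],"twist":0},{"claw":0.05,"linear":[0.003,0,0],"twist":0},{"claw":0.05,"linear":[0.003,0,0],"twist":0}]}}

```text
time: 5.9
tcp_pos: [626.9, 201.2, 37.1]
tool_rot: [[0.004, -1.0, -0.013], [-0.002, -0.013, 1.0], [-1.0, -0.004, -0.002]]
force: [0.2, 0.6, -2.1]
finger_gap: 61.0
```

Request:
{"op": "move_arm", "data": {"targets": [{"claw":0.05,"linear":[0.001,0,0],"twist":0},{"claw":0.05,"linear":[0.002,0,0],"twist":0},{"claw":0.05,"linear":[0.003,0,0],"twist":0},{"claw":0.05,"linear":[0.003,0,0],"twist":0},{"claw":0.05,"linear":[0.003,0,0],"twist":0}]}}

```text
time: 6.32
tcp_pos: [626.9, 201.2, 34.0]
tool_rot: [[0.004, -1.0, -0.013], [-0.002, -0.013, 1.0], [-1.0, -0.004, -0.002]]
force: [0.4, 0.2, -2.5]
finger_gap: 60.5
```

Request:
{"op": "move_arm", "data": {"targets": [{"claw":0.05,"linear":[0.0005,0,0],"twist":0},{"claw":0.05,"linear":[0.001,0,0],"twist":0},{"claw":0.05,"linear":[0.001,0,0],"twist":0}]}}

```text
time: 6.57
tcp_pos: [626.8, 201.1, 32.8]
tool_rot: [[0.003, -1.0, -0.013], [-0.002, -0.013, 1.0], [-1.0, -0.003, -0.002]]
force: [-0.7, 0.4, -2.2]
finger_gap: 60.6
```

Request:
{"op": "move_arm", "data": {"targets": [{"claw":0.05,"linear":[0.0005,0,0],"twist":0},{"claw":0.05,"linear":[0.001,0,0],"twist":0},{"claw":0.05,"linear":[0.001,0,0],"twist":0}]}}

```text
time: 6.82
tcp_pos: [627.0, 201.2, 32.5]
tool_rot: [[0.004, -1.0, -0.013], [-0.002, -0.013, 1.0], [-1.0, -0.004, -0.002]]
force: [-2.1, -1.1, 3.5]
finger_gap: 61.1
```

Touchdown shows in the force (−2.2 to +3.5 N) at z = 32.5, about 10 mm above the counter-standing height, which matches the tray floor. I release gradually.

Request:
{"op": "move_arm", "data": {"targets": [{"claw":0.066,"linear":[0,0,0],"twist":0},{"claw":0.07,"linear":[0,0,0],"twist":0},{"claw":0.075,"linear":[0,0,0],"twist":0},{"claw":0.08,"linear":[0,0,0],"twist":0},{"claw":0.08,"linear":[0,0,0],"twist":0},{"claw":0.08,"linear":[0,0,0],"twist":0}]}}

```text
time: 7.32
tcp_pos: [627.0, 201.1, 32.4]
tool_rot: [[0.004, -1.0, -0.013], [-0.002, -0.013, 1.0], [-1.0, -0.004, -0.002]]
force: [-0.4, 0.8, -0.1]
finger_gap: 80.0
```

Request:
{"op": "move_arm", "data": {"targets": [{"claw":0.08,"linear":[-0.01,0,0],"twist":0},{"claw":0.08,"linear":[-0.025,0,0],"twist":0},{"claw":0.08,"linear":[-0.045,0,0],"twist":0},{"claw":0.08,"linear":[-0.07,0,0],"twist":0},{"claw":0.08,"linear":[-0.1,0,0],"twist":0},{"claw":0.08,"linear":[-0.13,0,0],"twist":0},{"claw":0.08,"linear":[-0.16,0,0],"twist":0},{"claw":0.08,"linear":[-0.175,0,0],"twist":0}]}}

```text
time: 7.98
tcp_pos: [627.6, 201.8, 212.8]
tool_rot: [[0.01, -1.0, -0.013], [-0.0, -0.013, 1.0], [-1.0, -0.01, -0.0]]
force: [0.8, 0.3, 0.4]
finger_gap: 80.0
```

```bash
python3 w.py w4; python3 - <<'E'
from h import *
import cv2
go(452,-272.5,205)
I=cv2.imread("pics/w4.png")
cv2.polylines(I,[np.int32(np.round(wproj("w4",circ(627,201,72))))],True,(0,255,0))
cv2.imwrite("pics/w4o.png",I)
E
```

```text
t 8.0333 tcp [628.6 201.9 215. ] F [ 1.2 -0.   1.9] gap 79.7 az 90.8
linear [0.0075, 0.183, -0.4721] twist -0.2
```

View pics/w4o.png

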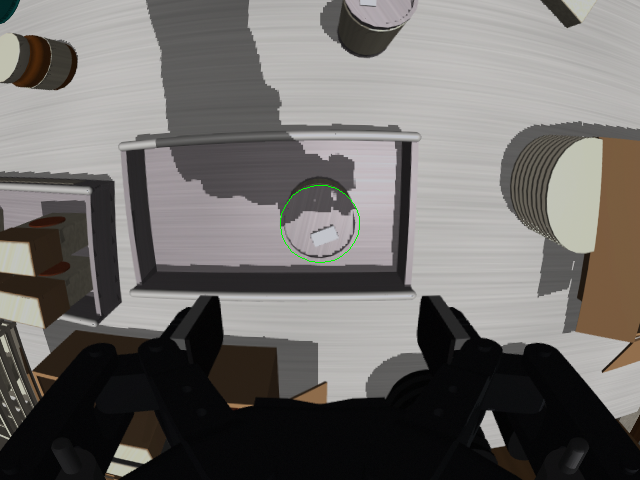

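First tin stands upright on the tray floor, lid centre at about (319,222). Now to the second.

Request:
{"op": "move_arm", "data": {"targets": [{"claw":0.085,"linear":[0,0.011,-0.028],"twist":0},{"claw":0.085,"linear":[0,0.023,-0.06],"twist":0},{"claw":0.085,"linear":[0,0.036,-0.093],"twist":0},{"claw":0.085,"linear":[0,0.049,-0.126],"twist":0},{"claw":0.085,"linear":[0,0.062,-0.16],"twist":0},{"claw":0.085,"linear":[0,0.075,-0.193],"twist":0},{"claw":0.085,"linear":[0,0.087,-0.225],"twist":0},{"claw":0.085,"linear":[0,0.1,-0.258],"twist":0}]}}

```text
time: 8.7
tcp_pos: [531.0, -58.6, 213.8]
tool_rot: [[0.014, -1.0, -0.014], [0.0, -0.014, 1.0], [-1.0, -0.014, 0.0]]
force: [0.1, -0.8, -0.2]
finger_gap: 84.9
```

```bash
python3 -c "
from h import *
go(452,-272.5,200)"
```

```text
t 8.7 tcp [531.  -58.6 213.8] F [ 0.1 -0.8 -0.2] gap 84.9 az 90.8
linear [0.0127, 0.0821, -0.2128] twist -0.2
```

Request:
{"op": "move_arm", "data": {"targets": [{"claw":0.085,"linear":[0.002,0.013,-0.033],"twist":0},{"claw":0.085,"linear":[0.004,0.026,-0.066],"twist":0},{"claw":0.085,"linear":[0.006,0.039,-0.1],"twist":0},{"claw":0.085,"linear":[0.008,0.052,-0.135],"twist":0},{"claw":0.085,"linear":[0.01,0.065,-0.168],"twist":0},{"claw":0.085,"linear":[0.012,0.076,-0.197],"twist":0},{"claw":0.085,"linear":[0.013,0.082,-0.213],"twist":0},{"claw":0.085,"linear":[0.013,0.082,-0.213],"twist":0}]}}

```text
time: 9.37
tcp_pos: [450.7, -275.8, 199.4]
tool_rot: [[0.013, -1.0, -0.009], [-0.001, -0.009, 1.0], [-1.0, -0.013, -0.001]]
force: [0.1, 0.1, 0.9]
finger_gap: 84.9
```

```bash
python3 -c "
from h import *
go(452,-272.5,70)"
```

```text
t 9.3667 tcp [ 450.7 -275.8  199.4] F [0.1 0.1 0.9] gap 84.9 az 90.5
linear [0.1294, 0.0004, 0.0034] twist -0.5
```

Request:
{"op": "move_arm", "data": {"targets": [{"claw":0.085,"linear":[0.025,0,0.001],"twist":0},{"claw":0.085,"linear":[0.05,0,0.001],"twist":0},{"claw":0.085,"linear":[0.075,0,0.001],"twist":0},{"claw":0.085,"linear":[0.1,0,0.001],"twist":0},{"claw":0.085,"linear":[0.12,0,0.001],"twist":0},{"claw":0.085,"linear":[0.13,0,0.001],"twist":0},{"claw":0.085,"linear":[0.13,0,0.001],"twist":0},{"claw":0.085,"linear":[0.13,0,0.001],"twist":0}]}}

```text
time: 10.03
tcp_pos: [452.6, -274.4, 69.6]
tool_rot: [[0.013, -1.0, -0.009], [-0.0, -0.009, 1.0], [-1.0, -0.013, -0.0]]
force: [-0.1, -0.1, 0.3]
finger_gap: 84.7
```

```bash
python3 w.py w5; python3 - <<'E'
from h import *
import cv2
go(452,-272.5,21)
I=cv2.imread("pics/w5.png")
cv2.polylines(I,[np.int32(np.round(wproj("w5",circ(452,-272.5,61))))],True,(0,255,0))
cv2.imwrite("pics/w5o.png",I)
E
```

```text
t 10.0833 tcp [ 453.2 -275.    70.4] F [-0.  -0.  -0.4] gap 84.8 az 90.5
linear [0.0494, 0.0019, 0.0026] twist -0.5
```

View pics/w5o.png

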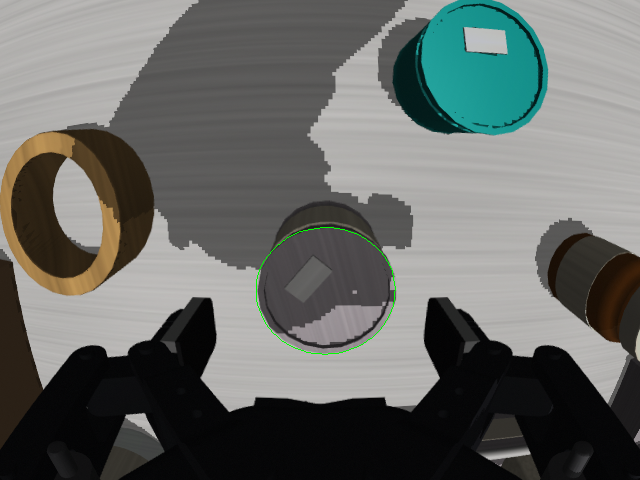

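Good match (lid centre (326,290)), with clear space for the fingers. I go down, shifting +2.5 mm in tool z, and grip.

Request:
{"op": "move_arm", "data": {"targets": [{"claw":0.085,"linear":[0.02,0.002,0.003],"twist":0},{"claw":0.085,"linear":[0.04,0.002,0.003],"twist":0},{"claw":0.085,"linear":[0.048,0.002,0.003],"twist":0},{"claw":0.085,"linear":[0.048,0.002,0.003],"twist":0},{"claw":0.05,"linear":[0.048,0.002,0.003],"twist":0},{"claw":0.05,"linear":[0.048,0.002,0.003],"twist":0},{"claw":0.05,"linear":[0.048,0.002,0.003],"twist":0},{"claw":0.05,"linear":[0.048,0.002,0.003],"twist":0}]}}

```text
time: 10.75
tcp_pos: [453.1, -273.0, 24.2]
tool_rot: [[0.017, -1.0, -0.009], [-0.003, -0.009, 1.0], [-1.0, -0.017, -0.003]]
force: [0.2, 0.0, 5.9]
finger_gap: 60.6
```

Request:
{"op": "move_arm", "data": {"targets": [{"claw":0.05,"linear":[0,0,0],"twist":0},{"claw":0.05,"linear":[0,0,0],"twist":0},{"claw":0.05,"linear":[0,0,0],"twist":0},{"claw":0.05,"linear":[0,0,0],"twist":0}]}}

```text
time: 11.08
tcp_pos: [453.0, -273.0, 24.3]
tool_rot: [[0.017, -1.0, -0.009], [-0.003, -0.009, 1.0], [-1.0, -0.017, -0.003]]
force: [-0.8, 0.4, -0.6]
finger_gap: 61.1
```

Request:
{"op": "move_arm", "data": {"targets": [{"claw":0.05,"linear":[-0.01,0,0],"twist":0},{"claw":0.05,"linear":[-0.03,0,0],"twist":0},{"claw":0.05,"linear":[-0.055,0,0],"twist":0},{"claw":0.05,"linear":[-0.08,0,0],"twist":0},{"claw":0.05,"linear":[-0.11,0,0],"twist":0},{"claw":0.05,"linear":[-0.14,0,0],"twist":0},{"claw":0.05,"linear":[-0.165,0,0],"twist":0},{"claw":0.05,"linear":[-0.18,0,0],"twist":0}]}}

```text
time: 11.75
tcp_pos: [450.6, -273.0, 208.1]
tool_rot: [[0.02, -1.0, -0.009], [-0.006, -0.009, 1.0], [-1.0, -0.02, -0.006]]
force: [1.1, -0.6, -3.7]
finger_gap: 60.4
```

```bash
python3 -c "
from h import *
go(628,98,200)"
```

```text
t 11.75 tcp [ 450.6 -273.   208.1] F [ 1.1 -0.6 -3.7] gap 60.4 az 90.5
linear [0.0095, -0.1807, 0.3693] twist -0.5
```

Request:
{"op": "move_arm", "data": {"targets": [{"claw":0.05,"linear":[0,-0.005,0.011],"twist":0},{"claw":0.05,"linear":[0,-0.014,0.029],"twist":0},{"claw":0.05,"linear":[0,-0.026,0.053],"twist":0},{"claw":0.05,"linear":[0,-0.04,0.081],"twist":0},{"claw":0.05,"linear":[0,-0.054,0.11],"twist":0},{"claw":0.05,"linear":[0,-0.068,0.139],"twist":0},{"claw":0.05,"linear":[0,-0.082,0.168],"twist":0},{"claw":0.05,"linear":[0,-0.095,0.195],"twist":0}]}}

```text
time: 12.42
tcp_pos: [543.6, -74.5, 208.1]
tool_rot: [[0.019, -1.0, -0.01], [-0.005, -0.01, 1.0], [-1.0, -0.018, -0.005]]
force: [-0.0, 0.1, -2.3]
finger_gap: 60.6
```

```bash
python3 -c "
from h import *
go(628,98,200)"
```

```text
t 12.4167 tcp [543.6 -74.5 208.1] F [-0.   0.1 -2.3] gap 60.6 az 90.6
linear [0.0089, -0.0859, 0.1717] twist -0.4
```

Request:
{"op": "move_arm", "data": {"targets": [{"claw":0.05,"linear":[0,-0.014,0.028],"twist":0},{"claw":0.05,"linear":[0,-0.028,0.056],"twist":0},{"claw":0.05,"linear":[0.001,-0.042,0.084],"twist":0},{"claw":0.05,"linear":[0.002,-0.056,0.112],"twist":0},{"claw":0.05,"linear":[0.004,-0.069,0.138],"twist":0},{"claw":0.05,"linear":[0.006,-0.079,0.158],"twist":0},{"claw":0.05,"linear":[0.008,-0.084,0.169],"twist":0},{"claw":0.05,"linear":[0.009,-0.085,0.17],"twist":0}]}}

```text
time: 13.08
tcp_pos: [626.7, 99.0, 198.5]
tool_rot: [[0.016, -1.0, -0.013], [-0.004, -0.013, 1.0], [-1.0, -0.016, -0.005]]
force: [0.2, -0.1, -2.5]
finger_gap: 60.5
```

Request:
{"op": "move_arm", "data": {"targets": [{"claw":0.05,"linear":[0.01,0,0],"twist":0},{"claw":0.05,"linear":[0.03,0,0],"twist":0},{"claw":0.05,"linear":[0.05,0,0],"twist":0},{"claw":0.05,"linear":[0.06,0,0],"twist":0},{"claw":0.05,"linear":[0.065,0,0],"twist":0},{"claw":0.05,"linear":[0.065,0,0],"twist":0}]}}

```text
time: 13.58
tcp_pos: [626.5, 97.9, 131.9]
tool_rot: [[0.013, -1.0, -0.012], [-0.004, -0.012, 1.0], [-1.0, -0.013, -0.005]]
force: [0.2, -0.2, -2.7]
finger_gap: 60.8
```

```bash
python3 w.py w6; python3 -c "
from h import *
go(628,98,40)"
```

```text
t 13.6333 tcp [627.3  98.  133.2] F [ 0.3  0.1 -1.4] gap 60.9 az 90.7
linear [0.0932, 0.0008, 0.0004] twist -0.3
```

View pics/w6.png

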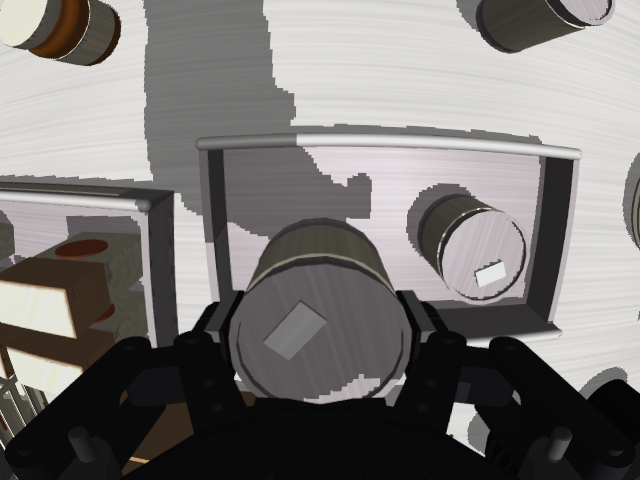

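The held tin hangs inside the tray, clear of the first tin (lid (484,253)) and of the end wall on the left (x ≈ 215–230). I lower it.

Request:
{"op": "move_arm", "data": {"targets": [{"claw":0.05,"linear":[0.015,0,0],"twist":0},{"claw":0.05,"linear":[0.035,0,0],"twist":0},{"claw":0.05,"linear":[0.055,0,0],"twist":0},{"claw":0.05,"linear":[0.072,0,0],"twist":0},{"claw":0.05,"linear":[0.084,0,0],"twist":0},{"claw":0.05,"linear":[0.092,0,0],"twist":0},{"claw":0.05,"linear":[0.095,0,0],"twist":0},{"claw":0.05,"linear":[0.095,0,0],"twist":0}]}}

```text
time: 14.3
tcp_pos: [629.0, 97.5, 38.5]
tool_rot: [[0.016, -1.0, -0.012], [-0.004, -0.012, 1.0], [-1.0, -0.016, -0.005]]
force: [-0.4, 0.3, -2.8]
finger_gap: 60.9
```

Request:
{"op": "move_arm", "data": {"targets": [{"claw":0.05,"linear":[0.0005,0,0],"twist":0},{"claw":0.05,"linear":[0.001,0,0],"twist":0},{"claw":0.05,"linear":[0.0015,0,0],"twist":0},{"claw":0.05,"linear":[0.002,0,0],"twist":0},{"claw":0.05,"linear":[0.002,0,0],"twist":0}]}}

```text
time: 14.72
tcp_pos: [629.3, 97.5, 36.8]
tool_rot: [[0.016, -1.0, -0.012], [-0.004, -0.012, 1.0], [-1.0, -0.016, -0.005]]
force: [0.3, 0.5, -1.9]
finger_gap: 60.7
```

Request:
{"op": "move_arm", "data": {"targets": [{"claw":0.05,"linear":[0.0005,0,0],"twist":0},{"claw":0.05,"linear":[0.001,0,0],"twist":0},{"claw":0.05,"linear":[0.0015,0,0],"twist":0},{"claw":0.05,"linear":[0.0015,0,0],"twist":0}]}}

```text
time: 15.05
tcp_pos: [629.2, 97.5, 35.2]
tool_rot: [[0.016, -1.0, -0.012], [-0.004, -0.012, 1.0], [-1.0, -0.016, -0.005]]
force: [0.3, -0.4, -1.4]
finger_gap: 60.5
```

Request:
{"op": "move_arm", "data": {"targets": [{"claw":0.05,"linear":[0.0005,0,0],"twist":0},{"claw":0.05,"linear":[0.001,0,0],"twist":0},{"claw":0.05,"linear":[0.001,0,0],"twist":0}]}}

```text
time: 15.3
tcp_pos: [629.2, 97.5, 34.3]
tool_rot: [[0.016, -1.0, -0.012], [-0.004, -0.012, 1.0], [-1.0, -0.016, -0.005]]
force: [-1.8, -0.3, -0.1]
finger_gap: 60.6
```

Touching at z = 34.3, exactly 10 mm above the pick height. I press 0.5 mm more and release.

Request:
{"op": "move_arm", "data": {"targets": [{"claw":0.05,"linear":[0.0005,0,0],"twist":0},{"claw":0.05,"linear":[0.0005,0,0],"twist":0},{"claw":0.066,"linear":[0.0005,0,0],"twist":0},{"claw":0.07,"linear":[0.0005,0,0],"twist":0},{"claw":0.075,"linear":[0.0005,0,0],"twist":0},{"claw":0.078,"linear":[0.0005,0,0],"twist":0},{"claw":0.078,"linear":[0.0005,0,0],"twist":0},{"claw":0.078,"linear":[0.0005,0,0],"twist":0}]}}

```text
time: 15.97
tcp_pos: [629.3, 97.5, 33.8]
tool_rot: [[0.016, -1.0, -0.012], [-0.004, -0.012, 1.0], [-1.0, -0.016, -0.005]]
force: [0.6, -0.1, 0.0]
finger_gap: 77.5
```

Request:
{"op": "move_arm", "data": {"targets": [{"claw":0.078,"linear":[-0.01,0,0],"twist":0},{"claw":0.078,"linear":[-0.025,0,0],"twist":0},{"claw":0.078,"linear":[-0.045,0,0],"twist":0},{"claw":0.078,"linear":[-0.07,0,0],"twist":0},{"claw":0.078,"linear":[-0.1,0,0],"twist":0},{"claw":0.078,"linear":[-0.13,0,0],"twist":0},{"claw":0.078,"linear":[-0.16,0,0],"twist":0},{"claw":0.078,"linear":[-0.17,0,0],"twist":0}]}}

```text
time: 16.63
tcp_pos: [628.5, 98.4, 210.0]
tool_rot: [[0.024, -1.0, -0.012], [-0.004, -0.012, 1.0], [-1.0, -0.024, -0.004]]
force: [0.4, 0.4, 1.0]
finger_gap: 78.0
```

Request:
{"op": "move_arm", "data": {"targets": [{"claw":0.078,"linear":[0,0.03,0],"twist":0},{"claw":0.078,"linear":[0,0.06,0],"twist":0},{"claw":0.078,"linear":[0,0.09,0],"twist":0},{"claw":0.078,"linear":[0,0.12,0],"twist":0},{"claw":0.078,"linear":[0,0.15,0],"twist":0},{"claw":0.078,"linear":[0,0.17,0],"twist":0},{"claw":0.078,"linear":[0,0.18,0],"twist":0},{"claw":0.078,"linear":[0,0.18,0],"twist":0}]}}

```text
time: 17.3
tcp_pos: [446.7, 96.3, 206.1]
tool_rot: [[0.024, -1.0, -0.012], [-0.004, -0.012, 1.0], [-1.0, -0.024, -0.004]]
force: [-1.2, -0.7, -0.2]
finger_gap: 78.0
```

```bash
python3 - <<'E'
from h import *
import cv2
from cell import eyes
for n in("top","side"): cv2.imwrite(f"pics/{n}7.png",eyes.camera(n)["img"][...,::-1])
a=cv2.imread("pics/top7.png")[90:330,100:420];b=cv2.imread("pics/side7.png")[60:300,230:550]
cv2.imwrite("pics/ts7.png",cv2.resize(np.hstack([a,b]),(800,300)))
go(0,0,0)
E
```

```text
t 17.4 tcp [449.7  96.2 206.2] F [-0.2 -0.3 -0. ] gap 77.6 az 90.7
linear [0.1947, 0.4561, -0.0899] twist -0.3
```

View pics/side7.png

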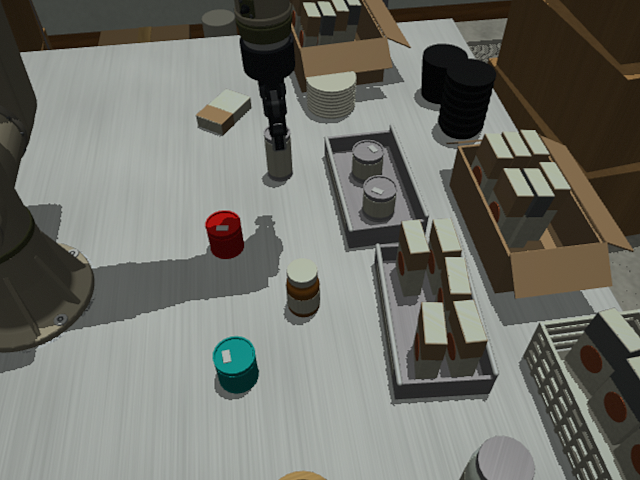

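View pics/top7.png

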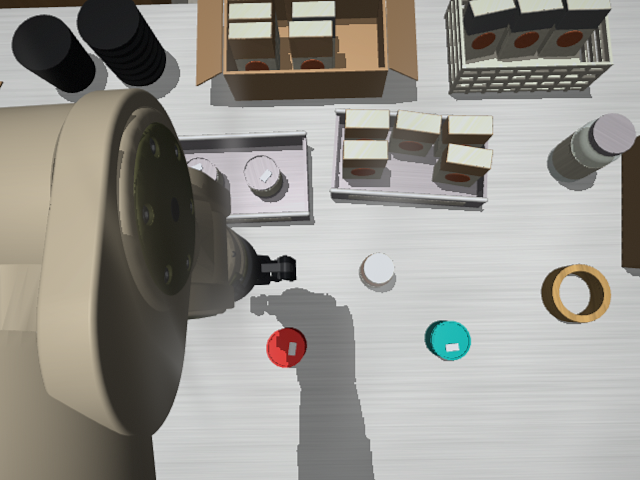

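Both tins stand upright in the tray (side view (367,160) and (379,198); top view (203,170) and (264,177)). The tall tin at side (278,155), the jar, the red and turquoise tins and the cartons are all where they were. The gripper is empty and clear of everything.

```bash
python3 - <<'E'
from cell import robot
print(robot.close_job())
E
```

```text
the job is handed in; nothing more can be done
None
```

Both squat tins are in the empty tray, upright and side by side. They stand at about (627, 201) and (629, 98) mm, and I handed the job in at about 17.4 s of the 67 s allowed.

**Touchdown:** Both tins touched down 10 mm above their pick height, which matches the tray floor. The final side and top pictures show both standing. The tall tin, the jar, the red and turquoise look-alikes and the cartons have not moved visibly. The gripper was open and clear at about 206 mm.

**Disagreements:**
- **Tray position:** the wrist view put the tray about 3–4 mm from the two-camera fit. The tray corner heights I measured came out up to 8 mm low at the far corners. The placing margins covered both.
- **Tool tilt:** the tool had drifted to about 1° of tilt by the second placement. I saw no effect on the tins.

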